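# Stand up the I/O module that matches the sample

### The job

One of the three slim I/O modules lying flat on the stands has the same outline as the sample fixed to the small plywood board. Tip that module up, without lifting it away or dropping it off, so that it stands upright on its flat back edge on its own stand, nose up, and let go of it; leave the other two modules lying as they are.

Things in the scene. Friction and masses are not known exactly. Their poses are not given: they have to be found in the camera images.
- sample: the sample: a module of the same size and colour with ONE nose in the middle (a T outline), lying flat and fixed on a 130 x 110 x 8 mm plywood board; it cannot be moved. Origin: centre of the board's underside; +x points to the nose end
- module_centre: slim slate-grey rigid module, 90 x 70 x 26 mm, 0.12 to 0.22 kg, lying flat on its stand. Body x -45..10, y -35..35 mm; a single nose 36 mm wide in the middle (T outline, as the sample), x 10..45 mm. Origin: centre of the underside as it lies; z: thickness 0..26 mm; +x runs from the flat back edge (70 x 26 mm) to the nose end
- module_centre_nose (a point): middle of the nose's end face of that module (45 mm from its centre, 13 mm above its underside as it lies). At the start the nose points to the stand's open front and overhangs it by about 33 mm, its underside 50 mm above the table
- module_centre_back (a point): middle of the flat back edge of that module, the one it has to stand on; at the start it lies 1 to 3 mm from the stand's fence and square to it. While it tips, this edge can jam between fence and deck a few degrees short of upright until the nose is pushed on towards the fence
- module_corner: slim slate-grey rigid module, 90 x 70 x 26 mm, 0.12 to 0.22 kg, lying flat on its stand. Body x -45..10, y -35..35 mm; a single nose 36 mm wide along one side (L outline, y -1..35), x 10..45 mm. Origin: centre of the underside as it lies; z: thickness 0..26 mm; +x runs from the flat back edge (70 x 26 mm) to the nose end
- module_fork: slim slate-grey rigid module, 90 x 70 x 26 mm, 0.12 to 0.22 kg, lying flat on its stand. Body x -45..10, y -35..35 mm; two noses 22 mm wide, one along each side (U outline), x 10..45 mm. Origin: centre of the underside as it lies; z: thickness 0..26 mm; +x runs from the flat back edge (70 x 26 mm) to the nose end
- stand_centre: the stand under module_centre: fixed aluminium stand, rubber deck 50 mm above the table, yellow fence. Origin on the table under the module's starting centre; +x runs from the open front to the fence, roughly away from the robot. Deck 90 mm wide (y -45..45), from x -12 mm (front face, nothing before it) to x 46 mm, where the upright fence begins (6 mm thick, top 35 mm above the deck)
- stand_corner: the stand under module_corner, of the same make as stand_centre
- stand_fork: the stand under module_fork, of the same make as stand_centre
Things that resemble listed ones, but are neither listed nor needed, are in the scene too. Leave any pink look-alike of the module_fork alone.

How it is judged (in metres and radians):
At the end, for the whole second after the job is handed in: The module with the T outline stands still on its back edge on the deck of its own stand, nose up, within 0.12 rad of vertical, its back edge on the deck (middle of the edge within 30 mm of the stand's middle line); the other two modules have moved less than 20 mm and still lie flat (angle between module_centre's own x axis and vertical below 0.12 rad and height (world z) of module_centre_nose above 0.132 m and height (world z) of module_centre_back between 0.046 and 0.056 m and x of module_centre_back in the frame of stand_centre between -0.005 and 0.046 m and y of module_centre_back in the frame of stand_centre between -0.03 and 0.03 m and linear speed of module_centre below 0.02 m/s and angular speed of module_centre below 0.2 rad/s and distance of each of module_corner, module_fork from where it was at the start of the episode below 0.02 m and angle between each of module_corner, module_fork's own z axis and vertical below 0.1 rad); the robot touches nothing.
It fails at once if one of the two other modules is shifted by more than 20 mm or tipped (distance of module_corner from where it was at the start of the episode above 0.02 m or angle between module_corner's own z axis and vertical above 0.2 rad).
It fails at once if one of the two other modules is shifted by more than 20 mm or tipped (distance of module_fork from where it was at the start of the episode above 0.02 m or angle between module_fork's own z axis and vertical above 0.2 rad).
It fails at once if the matching module is dropped to the table or lifted high off its stand (height (world z) of module_centre_back below 0.03 m or height (world z) of module_centre_back above 0.15 m).
It also fails if it takes over 45 s, if anything falls off the work surface, if the arm or the gripper's body presses on something with over 40 N, if the wrist force passes 120 N, or if a joint passes its speed limit or range.

### The arm

A 6-joint arm with a two-finger parallel gripper is mounted at the origin on the work surface. World frame = base frame: x ahead of the robot, y to its left, z up, the work surface at z = 0. Lengths are in m, angles in degrees, forces in N, time in s.
With the tool pointing down it reaches from about 0.35 to 0.975 m from the base axis. Payload 17.4 kg.
Tool frame: the origin (TCP) lies between the finger pads; the fingertips stand 19 mm ahead of it and the grasp point (between the pads) is the TCP; y points along the fingers, x is the direction in which the jaws open and shut, and the axes are right-handed (so a half turn about y gives the same grasp; the last joint's range is limited). The gripper opens to 85 mm and grips with 20 to 120 N. Pads are 22 mm wide; open, the fingers measure 114 mm over their backs; the gripper's body (76 mm by 85 mm) begins 54 mm behind the grasp point. The pads swing forward as they close: fully open they stand 13 mm farther back than shut.
Start: joints at [-71.15, 6.646, 82.598, -0, 90.757, -2.166], TCP at [0.242, -0.63, 0.25] pointing down, gripper open.
Joint ranges: [-162.19, 162.19], [-47.58, 125.68], [4.15, 143.07], [-65.23, 245.23], [0.69, 171.88], [-170.13, 170.13]. Speed limits (degrees/s): [108.29, 108.29, 127.2, 180, 180, 180].

### API

Orientations are given as [roll, pitch, yaw] about the fixed x, y, z axes, in that order (R = Rz(yaw) Ry(pitch) Rx(roll)).
In Python, from cell import ctrl gives the robot as it stands.
- The arm moves only by the shell command python3 -m jog 'ROWS'. ROWS is a JSON object of lists of equal length, an entry for each row: "rot": the turn, a rotation vector about the world's x, y, z in degrees, a list of three; "slide": the shift along the world's x, y, z in mm, a list of three; "grip": the closure, from -1 (fully open) to 1 (shut), so that 0 is half open. In form: {"rot": [[wx, wy, wz], ...], "slide": [[x, y, z], ...], "grip": [grip, ...]}. A call has 1 to 5 rows; each row is the pose to reach, as a shift and turn from the pose measured when the call began; what a row does not reach only later rows make up. A row lasts 1/10 s, in which the tool goes at most 50 mm and 8.59 degrees, less where a joint would pass 70% of its speed; a pose out of reach is approached as far as the arm can. A call with a gripper value outside its range is refused whole. The fingers move at their own pace and stop on an object; the grip force is fixed at half the most. Time passes only in rows, so rows that repeat a pose let the fingers close. It gives the time, the measured TCP pose, the force and the opening at its end, in the units of the state.
- ctrl.read_state(): the state, without advancing time (a new reading comes with each control period).
- ctrl.grab_frame(name): name is "scene" or "side" or "wrist"; returns (picture, depth): 400x640x3 uint8, red, green, blue; 400x640 float32, m along the optical axis (not along the pixel's ray), 0 where there is no reading.
- ctrl.get_calibration(name): a dict with "K" (3x3 intrinsics, pixels), "R" (3x3) and "t" (3): a world point X has camera coordinates R X + t. Camera axes: x right, y down, z forward; pixel columns grow to the right and rows downward; lengths in m; the calibration is good to about 2 mm. The wrist camera is an equidistant fisheye: a pixel r from the principal point sees the ray r / f radians off the axis. A picture is of the moment at which its call begins: read the wrist's pose just before it. get_calibration takes no time and is no camera call; for the wrist camera it gives the pose at the moment of the call.
- ctrl.sign_off(): hands the job in, once; it reports no verdict.
The state is a dict: "clock": time; "joint_pos": joint angles; "dq": joint speeds; "joint_efforts": joint torques, N m; "ee_pos": TCP position; "orientation": TCP orientation; "ft_force": force on the tool from outside, world axes, zero at the start; "wrist_torque": the same for the moment, N m; "width": finger opening in m.
Only numpy, scipy, OpenCV 4.12 (cv2) and the standard library are available. Lean on these libraries where they do the work, as an engineer would, in place of code of your own. Each camera call takes 0.05 s, during which the arm holds its last target.

## Working session

There is one attempt and no reset: what is moved stays moved. The work goes in short steps, Python scripts to look and compute and a shell command to move; the robot and the scene stay as the last step left them, time stands still between calls to the robot, and variables do not carry over. Pictures are saved under pics/ and viewed, and the job is handed in when it is done.

```bash
mkdir -p pics; ls
python3 - <<'E'
from cell import ctrl
import cv2,numpy as np
print(ctrl.read_state())
for n in ["scene","side","wrist"]:
    p,d=ctrl.grab_frame(n); cv2.imwrite(f"pics/{n}0.png",p[:,:,::-1]); np.savez(f"/tmp/{n}0.npz",p=p,d=d,**ctrl.get_calibration(n))
    print(n,{k:np.round(v,3).tolist() if not isinstance(v,str) else v for k,v in ctrl.get_calibration(n).items()})
E
```

```text
pics
{'clock': 0.0, 'joint_pos': array([-7.11495711e+01,  6.67379414e+00,  8.26362080e+01, -3.12603128e-04,
        9.07554659e+01, -2.16681362e+00]), 'dq': array([-0.03343614,  0.06676721, -0.01053552,  0.03393144,  0.04706141,
        0.04567451]), 'joint_efforts': array([-1.39486459e-03, -7.31993723e+01, -6.32486343e+01, -1.42015824e-04,
        6.43397201e-03, -6.17909350e-06]), 'ee_pos': array([ 0.24201279, -0.62994351,  0.24956104]), 'orientation': array([-8.99978371e+01,  6.54330245e-02, -6.89827602e+01]), 'ft_force': array([ 1.76093452e-04, -4.85285974e-01, -5.89561988e-01]), 'wrist_torque': array([-0.02792047, -0.03071461,  0.03117579]), 'width': 0.08527200454279107}
scene {'K': [[447.592, 0.0, 313.732], [0.0, 447.592, 199.292], [0.0, 0.0, 1.0]], 'R': [[-0.315, 0.949, 0.015], [0.687, 0.239, -0.686], [-0.654, -0.206, -0.728]], 't': [0.183, -0.32, 1.241]}
side {'K': [[432.084, 0.0, 325.246], [0.0, 432.084, 204.809], [0.0, 0.0, 1.0]], 'R': [[-0.923, -0.383, -0.023], [-0.216, 0.569, -0.793], [0.317, -0.728, -0.608]], 't': [0.51, 0.196, 0.67]}
wrist {'K': [[309.707, 0.0, 318.601], [0.0, 309.707, 198.044], [0.0, 0.0, 1.0]], 'R': [[0.359, -0.933, -0.001], [-0.886, -0.341, 0.313], [-0.293, -0.112, -0.95]], 't': [-0.674, -0.041, 0.381]}
```

Create h.py:
```python
import numpy as np
def load(n): return np.load(f"/tmp/{n}.npz")
def world(f,u,v,d=None):
    K,R,t=f['K'],f['R'],f['t']
    if d is None: d=f['d'][int(v),int(u)]
    c=np.array([(u-K[0,2])/K[0,0],(v-K[1,2])/K[1,1],1])*d
    return R.T@(c-t)
def onz(f,u,v,z):
    K,R,t=f['K'],f['R'],f['t']
    c=R.T@np.array([(u-K[0,2])/K[0,0],(v-K[1,2])/K[1,1],1]); o=-R.T@t
    return o+c*(z-o[2])/c[2]
def cloud(f):
    K,R,t=f['K'],f['R'],f['t'];d=f['d']
    v,u=np.mgrid[:d.shape[0],:d.shape[1]]
    c=np.stack([(u-K[0,2])/K[0,0]*d,(v-K[1,2])/K[1,1]*d,d],-1)
    return (c-t)@R
```

```text
(no output)
```

View pics/scene0.png

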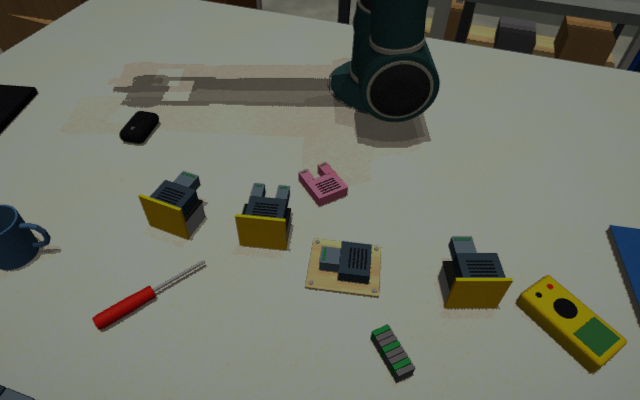

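View pics/side0.png

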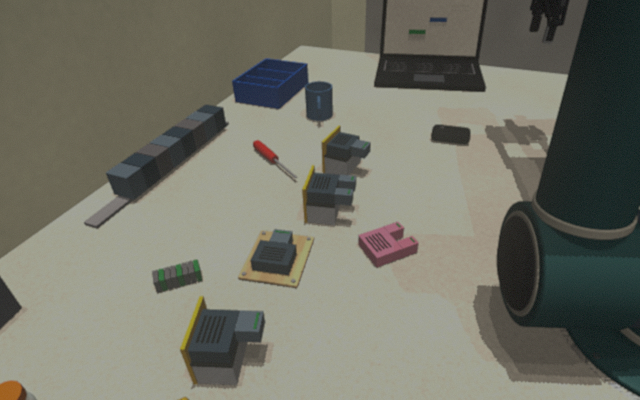

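View pics/wrist0.png

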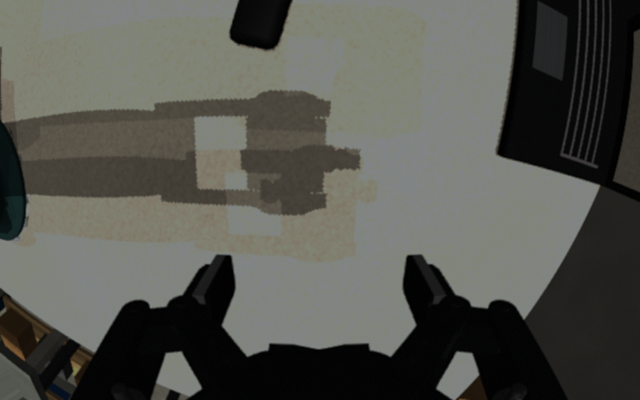

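Run:
```python
import cv2
a=cv2.imread("pics/scene0.png")
b=cv2.hconcat([cv2.resize(a[155:255,120:220],(400,400),interpolation=3),cv2.resize(a[225:325,425:525],(400,400),interpolation=3)])
cv2.imwrite("pics/c1.png",b)
a=cv2.imread("pics/side0.png")
b=cv2.hconcat([cv2.resize(a[110:210,290:390],(400,400),interpolation=3),cv2.resize(a[290:390,175:275],(400,400),interpolation=3)])
cv2.imwrite("pics/c2.png",b)
```

```text
(no output)
```

View pics/c1.png

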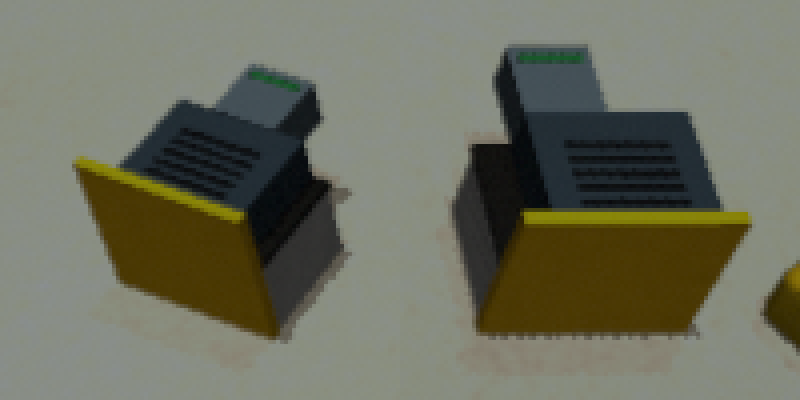

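View pics/c2.png

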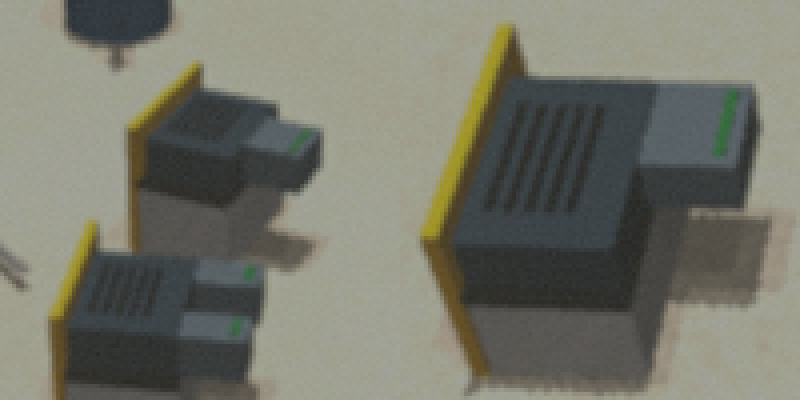

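Run:
```python
from h import *
import cv2
f=load("scene0");g=load("side0")
for n,ff,(u0,u1,v0,v1) in [("scene",f,(135,215,165,240)),("side",g,(310,385,120,180))]:
    c=cloud(ff)[v0:v1,u0:u1].reshape(-1,3)
    m=(c[:,2]>.068)&(c[:,2]<.080)
    q=c[m]; print(n,len(q),q.mean(0),q.min(0),q.max(0))
    r=cv2.minAreaRect((q[:,:2]*1000).astype(np.float32)); print(r)
    # raster
    im=np.zeros((400,400),np.uint8); mu=q.mean(0)
    for p in q: 
        x,y=((p-mu)[:2]*2000+200).astype(int); cv2.circle(im,(400-y if 0 else 400-y-1,400-x-1),2,255,-1)
    cv2.imwrite(f"pics/top_{n}.png",im)
    m=(c[:,2]>.0815)&(c[:,2]<.09); q=c[m]; print("fence",len(q),cv2.minAreaRect((q[:,:2]*1000).astype(np.float32)))
# fence top corners + nose corners by z-plane
for u,v,z in [(139.5,195.5,.085),(181,209.5,.085),(181.5,172,.076),(199,175.5,.076),(164.5,180.5,.076),(196,190.5,.076)]:
    print(u,v,onz(f,u,v,z))
```

```text
scene 1191 [ 0.61352315 -0.26705117  0.07425548] [ 0.55463002 -0.3184226   0.06800469] [ 0.65813726 -0.22863154  0.07999916]
((605.1726684570312, -269.8025207519531), (89.97709655761719, 101.20392608642578), 85.56192779541016)
fence 144 ((651.2786254882812, -273.899169921875), (89.15579223632812, 8.388741493225098), 84.67254638671875)
side 929 [ 0.59930665 -0.21850594  0.07702208] [ 0.53598415 -0.31998209  0.06800775] [ 0.65540349 -0.0900118   0.07998345]
((598.9888916015625, -208.73617553710938), (106.53044891357422, 231.04518127441406), 6.363344192504883)
fence 125 ((641.6854248046875, -204.35707092285156), (19.706159591674805, 230.9673309326172), 5.358915328979492)
139.5 195.5 [ 0.64970438 -0.31507506  0.085     ]
181 209.5 [ 0.65538623 -0.22627904  0.085     ]
181.5 172 [ 0.56126985 -0.28116861  0.076     ]
199 175.5 [ 0.55886566 -0.24422007  0.076     ]
164.5 180.5 [ 0.59299178 -0.2997767   0.076     ]
196 190.5 [ 0.59713694 -0.22990731  0.076     ]
```

```bash
python3 - <<'E'
from h import *
import cv2
f=load("scene0")
c=cloud(f)[170:255,230:300].reshape(-1,3)
q=c[(c[:,2]>.068)&(c[:,2]<.09)]; print(q.min(0),q.max(0),cv2.minAreaRect((q[:,:2]*1000).astype(np.float32)))
E
python3 -m jog '{"rot":[[0,0,-8],[0,0,-16],[0,0,-25],[0,0,-25],[0,0,-25]],"slide":[[20,40,20],[40,80,20],[60,120,20],[80,160,20],[100,190,20]],"grip":[-1,-1,-1,-1,-1]}'
python3 -m jog '{"rot":[[0,0,0],[0,0,0],[0,0,0],[0,0,0],[0,0,0]],"slide":[[20,40,0],[40,80,0],[60,120,0],[80,160,0],[108,180,0]],"grip":[-1,-1,-1,-1,-1]}'
```

```text
[ 0.52540014 -0.13673692  0.06806467] [ 0.63833482 -0.04364267  0.08560085] ((581.3505249023438, -96.9905776977539), (100.39208221435547, 90.25601196289062), 11.827201843261719)
clock: 0.65
ee_pos: [0.3425, -0.4379, 0.2698]
orientation: [-90.0, 0.1, -94.0]
ft_force: [-0.5, -0.9, 0.6]
width: 0.0854
clock: 1.15
ee_pos: [0.4507, -0.2553, 0.2704]
orientation: [-89.9, 0.0, -94.0]
ft_force: [0.9, -0.5, 0.6]
width: 0.0852
```

```bash
python3 -m jog '{"rot":[[-0.6,-8.5,0],[-1.2,-17,0],[-1.8,-25.5,0],[-2.4,-34,0],[-3,-42.5,0]],"slide":[[0,0,0],[0,0,0],[0,0,0],[0,0,0],[0,0,0]],"grip":[-1,-1,-1,-1,-1]}'
python3 - <<'E'
from cell import ctrl
import cv2,numpy as np
s=ctrl.read_state();print(np.round(s['joint_pos'],1),s['ee_pos'],s['orientation'])
n="wrist"
cal=ctrl.get_calibration(n);p,d=ctrl.grab_frame(n); cv2.imwrite(f"pics/{n}1.png",p[:,:,::-1]); np.savez(f"/tmp/{n}1.npz",p=p,d=d,**cal)
E
```

```text
clock: 1.65
ee_pos: [0.4506, -0.2553, 0.2711]
orientation: [-46.9, -0.1, -94.0]
ft_force: [0.2, 0.5, 0.7]
width: 0.0855
[-46.3 -35.2 121.8  31.1  62.5  40.7] [ 0.45060946 -0.25531238  0.27108559] [-46.94622612  -0.12192302 -94.00431112]
```

View pics/wrist1.png

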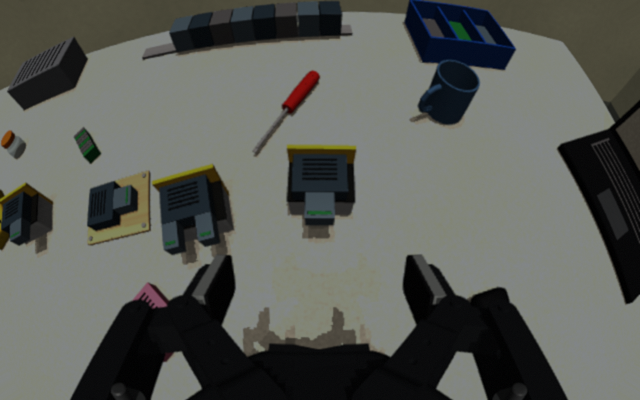

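```bash
cat >> h.py <<'E'
def fish(f,u,v,z):
    K,R,t=f['K'],f['R'],f['t']
    x=(u-K[0,2]);y=(v-K[1,2]);r=np.hypot(x,y);th=r/K[0,0]
    c=np.array([x/r*np.sin(th),y/r*np.sin(th),np.cos(th)])
    c=R.T@c;o=-R.T@t
    return o+c*(z-o[2])/c[2]
E
python3 - <<'E'
import cv2
a=cv2.imread("pics/wrist1.png")
cv2.imwrite("pics/c3.png",cv2.resize(a[135:235,270:370],(600,600),interpolation=3))
E
```

```text
(no output)
```

View pics/c3.png

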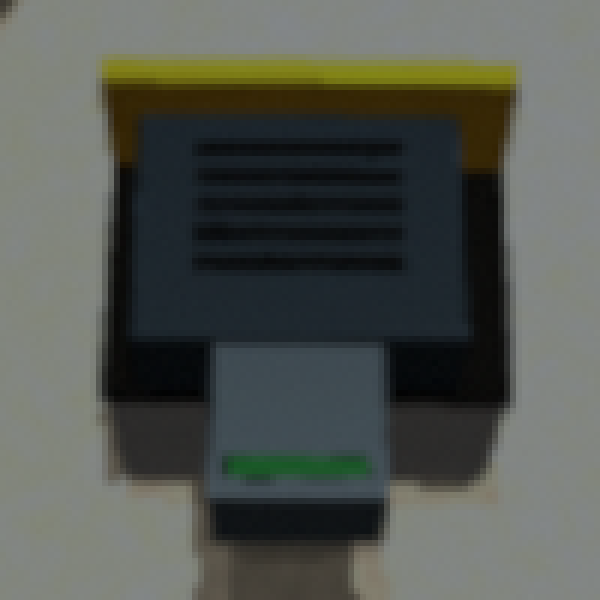

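Run:
```python
from h import *
f=load("wrist1")
for n,x,y,z in [("noseL",207,498,.076),("noseR",387,498,.076),("bodyL",134,338,.076),("bodyR",470,338,.076),("fL",102,88,.085),("fR",517,85,.085),("deckL",103,402,.05),("deckR",510,402,.05),("backL",138,115,.076),("backR",460,115,.076)]:
    print(n,fish(f,270+x/6-.5,135+y/6-.5,z).round(4))
```

```text
noseL [ 0.5576 -0.2451  0.076 ]
noseR [ 0.5552 -0.2805  0.076 ]
bodyL [ 0.5937 -0.232   0.076 ]
bodyR [ 0.5889 -0.3006  0.076 ]
fL [ 0.6496 -0.2273  0.085 ]
fR [ 0.6444 -0.3165  0.085 ]
deckL [ 0.5916 -0.2231  0.05  ]
deckR [ 0.5854 -0.3113  0.05  ]
backL [ 0.648  -0.2344  0.076 ]
backR [ 0.6431 -0.3047  0.076 ]
```

```bash
python3 -m jog '{"rot":[[0,0,0],[0,0,0],[0,0,0],[0,0,0],[0,0,0]],"slide":[[15,-1,-40],[30,-2,-80],[45,-3,-115],[59,-4,-147],[59,-4,-147]],"grip":[-0.4,-0.4,-0.4,-0.4,-0.4]}'
python3 -m jog '{"rot":[[0,0,0],[0,0,0],[0,0,0],[0,0,0],[0,0,0]],"slide":[[8,-0.5,-9],[16,-1,-17],[24,-2,-26],[30,-2,-32],[30,-2,-32]],"grip":[-0.4,-0.4,-0.4,-0.4,-0.4]}'
python3 - <<'E'
from cell import ctrl
import cv2,numpy as np
s=ctrl.read_state();print(np.round(s['joint_pos'],1),s['ee_pos'],s['orientation'],s['width'])
n="wrist"
cal=ctrl.get_calibration(n);p,d=ctrl.grab_frame(n); cv2.imwrite(f"pics/{n}2.png",p[:,:,::-1]); np.savez(f"/tmp/{n}2.npz",p=p,d=d,**cal)
E
```

```text
clock: 2.2
ee_pos: [0.5083, -0.2573, 0.1161]
orientation: [-47.0, 0.3, -93.9]
ft_force: [0.7, 0.4, -0.5]
width: 0.0599
clock: 2.7
ee_pos: [0.5388, -0.2591, 0.0841]
orientation: [-47.1, 0.3, -93.9]
ft_force: [0.7, -0.6, -0.2]
width: 0.0599
[-38.3 -14.8 125.9  38.9  38.1  31.1] [ 0.5387677  -0.25913121  0.08405781] [-47.0505979    0.28570457 -93.88062177] 0.05990844790478444
```

View pics/wrist2.png

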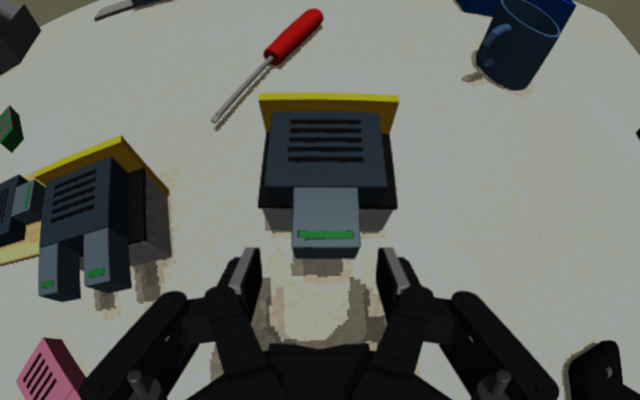

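```bash
python3 - <<'E'
from h import *
f=load("wrist2")
for u,v in [(292,246),(359,247),(266,185),(387,186)]: print(fish(f,u,v,.076).round(4))
E
python3 -m jog '{"rot":[[0,0,0],[0,0,0],[0,0,0],[0,0,0],[0,0,0]],"slide":[[7,-1,-5],[14,-2,-10],[21,-3,-15],[26,-4,-18],[26,-4,-18]],"grip":[-0.4,-0.4,-0.4,-0.4,-0.4]}'
```

```text
[ 0.5574 -0.2459  0.076 ]
[ 0.5544 -0.2803  0.076 ]
[ 0.5938 -0.2323  0.076 ]
[ 0.5884 -0.3005  0.076 ]
clock: 3.25
ee_pos: [0.5649, -0.2631, 0.0656]
orientation: [-47.1, 0.3, -93.9]
ft_force: [0.3, -0.0, 0.1]
width: 0.0598
```

Nose centre y ≈ -0.263, aligned. Close.

```bash
python3 -m jog '{"rot":[[0,0,0],[0,0,0],[0,0,0],[0,0,0],[0,0,0]],"slide":[[0,0,0],[0,0,0],[0,0,0],[0,0,0],[0,0,0]],"grip":[1,1,1,1,1]}'
python3 - <<'E'
from cell import ctrl
import cv2,numpy as np
s=ctrl.read_state();print(np.round(s['joint_pos'],1),s['ee_pos'],s['ft_force'],s['width'])
n="wrist"
p,d=ctrl.grab_frame(n); cv2.imwrite(f"pics/{n}3.png",p[:,:,::-1])
E
```

```text
clock: 3.75
ee_pos: [0.5649, -0.2631, 0.0658]
orientation: [-47.1, 0.3, -93.9]
ft_force: [-1.2, -0.4, 1.0]
width: 0.0348
[-36.7  -9.7 123.7  40.4  35.   30. ] [ 0.56488151 -0.26309447  0.06579126] [-1.24875178 -0.42643712  1.03646548] 0.034810648249413954
```

View pics/wrist3.png

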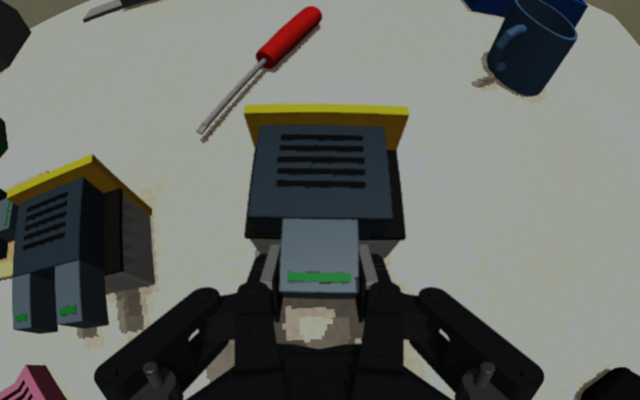

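```bash
cat > tab.py <<'E'
import numpy as np
def tcp(th,lift=1.5):
    t=np.radians(th);s,c=np.sin(t),np.cos(t)
    P=np.array([40-26*s,50+lift])
    return P+83*np.array([-c,s])+15.6*np.array([s,c])
E
python3 - <<'E'
from tab import *
for a,l in [(0,[6,12,18,24,30]),(30,[36,42,48,54,60]),(60,[66,72,78,84,90])]:
    b=np.array([-38,65.6]) if a==0 else tcp(a)
    for t in l:
        d=tcp(t)-b; r=t-a
        print(t,[round(r*.0698,2),round(r*.9976,2),0],[round(d[0]*.9976,1),round(-d[0]*.0698,1),round(d[1],1)], tcp(t).round(1))
E
```

```text
6 [0.42, 5.99, 0] [np.float64(-5.6), np.float64(0.4), np.float64(10.1)] [-43.6  75.7]
12 [0.84, 11.97, 0] [np.float64(-5.3), np.float64(0.4), np.float64(18.4)] [-43.3  84. ]
18 [1.26, 17.96, 0] [np.float64(-4.1), np.float64(0.3), np.float64(26.4)] [-42.2  92. ]
24 [1.68, 23.94, 0] [np.float64(-2.0), np.float64(0.1), np.float64(33.9)] [-40.1  99.5]
30 [2.09, 29.93, 0] [np.float64(0.9), np.float64(-0.1), np.float64(40.9)] [-37.1 106.5]
36 [0.42, 5.99, 0] [np.float64(3.8), np.float64(-0.3), np.float64(6.4)] [-33.3 112.9]
42 [0.84, 11.97, 0] [np.float64(8.4), np.float64(-0.6), np.float64(12.1)] [-28.6 118.6]
48 [1.26, 17.96, 0] [np.float64(13.8), np.float64(-1.0), np.float64(17.1)] [-23.3 123.6]
54 [1.68, 23.94, 0] [np.float64(19.8), np.float64(-1.4), np.float64(21.3)] [-17.2 127.8]
60 [2.09, 29.93, 0] [np.float64(26.5), np.float64(-1.9), np.float64(24.7)] [-10.5 131.2]
66 [0.42, 5.99, 0] [np.float64(7.2), np.float64(-0.5), np.float64(2.5)] [ -3.3 133.7]
72 [0.84, 11.97, 0] [np.float64(14.9), np.float64(-1.0), np.float64(4.1)] [  4.5 135.3]
78 [1.26, 17.96, 0] [np.float64(23.0), np.float64(-1.6), np.float64(4.7)] [ 12.6 135.9]
84 [1.68, 23.94, 0] [np.float64(31.4), np.float64(-2.2), np.float64(4.5)] [ 21.  135.7]
90 [2.09, 29.93, 0] [np.float64(40.0), np.float64(-2.8), np.float64(3.3)] [ 29.6 134.5]
```

```bash
python3 -m jog '{"rot":[[0.4,6,0],[0.8,12,0],[1.3,18,0],[1.7,24,0],[2.1,30,0]],"slide":[[-5.6,0.4,10],[-5.3,0.4,18.4],[-4,0.3,26.4],[-2,0.1,33.9],[1,-0.1,41]],"grip":[1,1,1,1,1]}'
python3 - <<'E'
from cell import ctrl
import cv2,numpy as np
s=ctrl.read_state();print(np.round(s['joint_pos'],1),s['ee_pos'],s['orientation'],s['ft_force'],s['width'])
n="wrist"
p,d=ctrl.grab_frame(n); cv2.imwrite(f"pics/{n}4.png",p[:,:,::-1])
p,d=ctrl.grab_frame("scene"); cv2.imwrite(f"pics/scene4.png",cv2.resize(p[130:270,100:300,::-1],(800,560),interpolation=3))
E
```

```text
clock: 4.3
ee_pos: [0.5657, -0.2634, 0.1076]
orientation: [-77.4, 0.3, -94.1]
ft_force: [0.0, 0.9, -2.3]
width: 0.0355
[-29.8  -1.8 105.4   6.2  65.2  62.3] [ 0.56571751 -0.26342576  0.10755549] [-77.3813485    0.27010764 -94.09444954] [ 0.02191603  0.86688876 -2.28272601] 0.03546658608484324
```

View pics/wrist4.png

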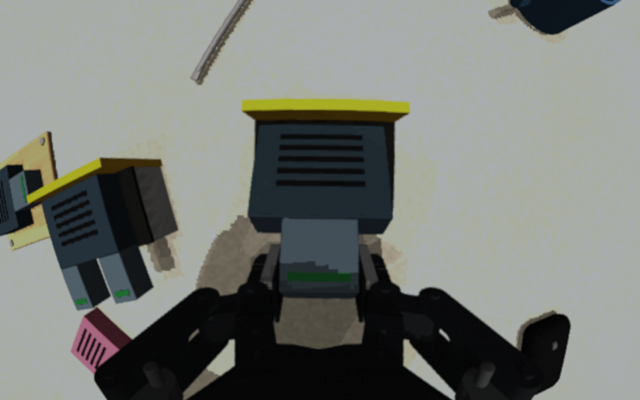

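View pics/scene4.png

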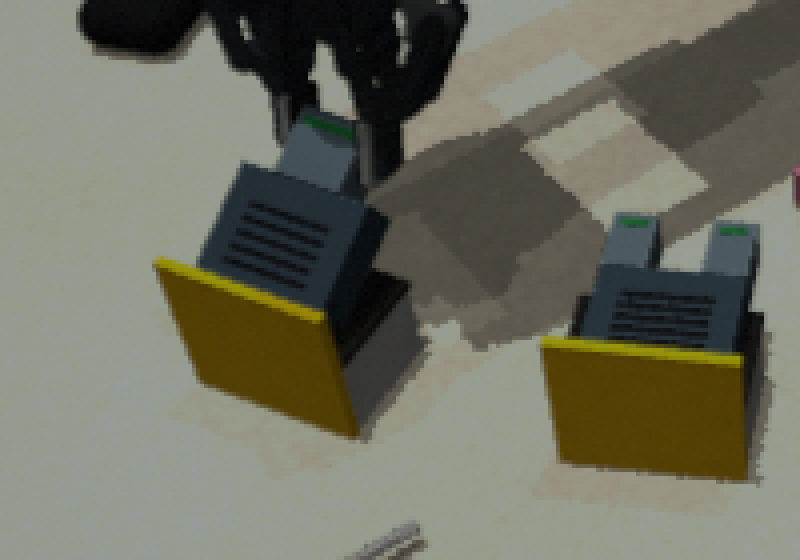

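The wrist view shows the module unchanged relative to the gripper (nose at 320,255), and forces are small. Continuing.

```bash
python3 -m jog '{"rot":[[0.4,6,0],[0.8,12,0],[1.3,18,0],[1.7,24,0],[2.1,30,0]],"slide":[[3.8,-0.3,6.4],[8.4,-0.6,12],[13.8,-1,17],[19.8,-1.4,21.2],[26.5,-1.9,24.6]],"grip":[1,1,1,1,1]}'
python3 - <<'E'
from cell import ctrl
import cv2,numpy as np
s=ctrl.read_state();print(np.round(s['joint_pos'],1),s['ee_pos'],s['orientation'],s['ft_force'],s['width'])
n="wrist"
p,d=ctrl.grab_frame(n); cv2.imwrite(f"pics/{n}5.png",p[:,:,::-1])
E
```

```text
clock: 4.9
ee_pos: [0.5941, -0.2652, 0.1323]
orientation: [-107.3, 0.3, -94.1]
ft_force: [-0.2, -0.1, -1.4]
width: 0.0352
[-24.   16.4  83.5  -5.6  96.4  70.2] [ 0.59407273 -0.265174    0.13234505] [-107.32362606    0.33829572  -94.08367874] [-0.15450959 -0.1105486  -1.44808785] 0.03519477929024646
```

View pics/wrist5.png

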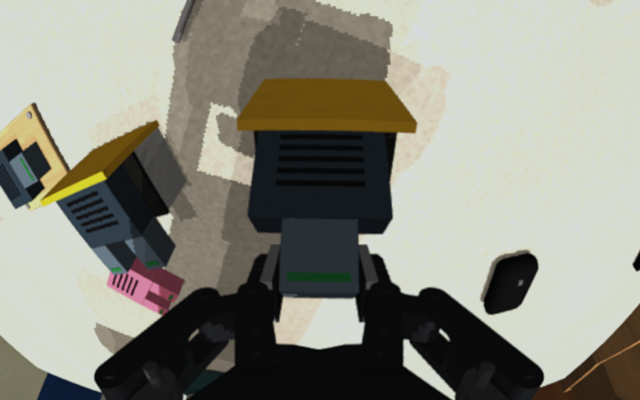

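```bash
python3 -m jog '{"rot":[[0.4,6,0],[0.8,12,0],[1.3,18,0],[1.7,24,0],[2.1,29.8,0]],"slide":[[6.2,-0.5,2],[13.5,-1,3.2],[21.5,-1.6,3.8],[30,-2.2,3.4],[38.2,-2.8,2.4]],"grip":[1,1,1,1,1]}'
python3 -m jog '{"rot":[[0,0,0]],"slide":[[0,0,0]],"grip":[1]}'
python3 - <<'E'
from cell import ctrl
import cv2,numpy as np
s=ctrl.read_state();print(np.round(s['joint_pos'],1),s['ee_pos'],s['orientation'],s['ft_force'],s['width'])
for n,r in [("side",(100,240,250,450)),("scene",(130,270,100,300))]:
  p,d=ctrl.grab_frame(n); cv2.imwrite(f"pics/{n}6.png",cv2.resize(p[r[0]:r[1],r[2]:r[3],::-1],(800,560),interpolation=3)); np.savez(f"/tmp/{n}6.npz",p=p,d=d,**ctrl.get_calibration(n))
E
```

```text
clock: 5.45
ee_pos: [0.6332, -0.2679, 0.1325]
orientation: [-137.7, 0.5, -94.2]
ft_force: [0.4, -0.6, -1.7]
width: 0.0351
clock: 5.55
ee_pos: [0.6334, -0.268, 0.1311]
orientation: [-137.9, 0.6, -94.2]
ft_force: [-1.7, 1.4, 14.1]
width: 0.0351
[-20.5  38.1  61.8 -14.5 126.   69.8] [ 0.63341367 -0.2679993   0.13114065] [-137.93997062    0.59837722  -94.1548822 ] [-1.72901214  1.38377841 14.12638049] 0.03514945769425524
```

View pics/side6.png

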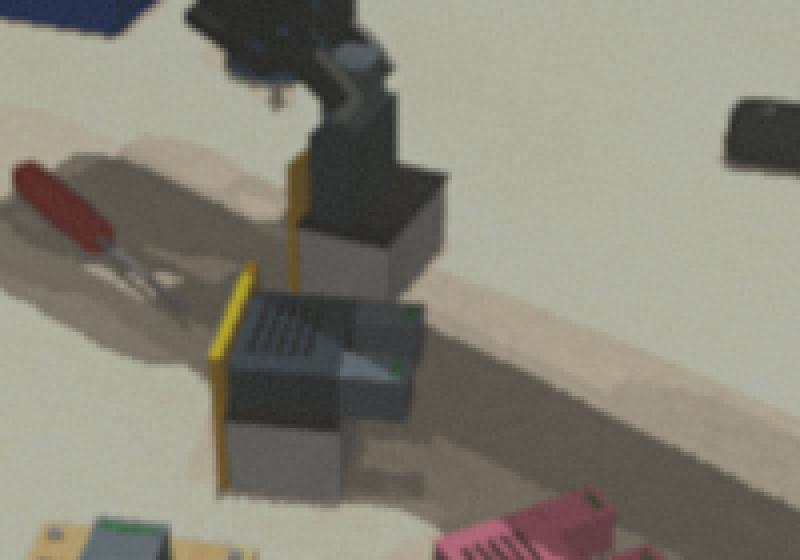

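View pics/scene6.png

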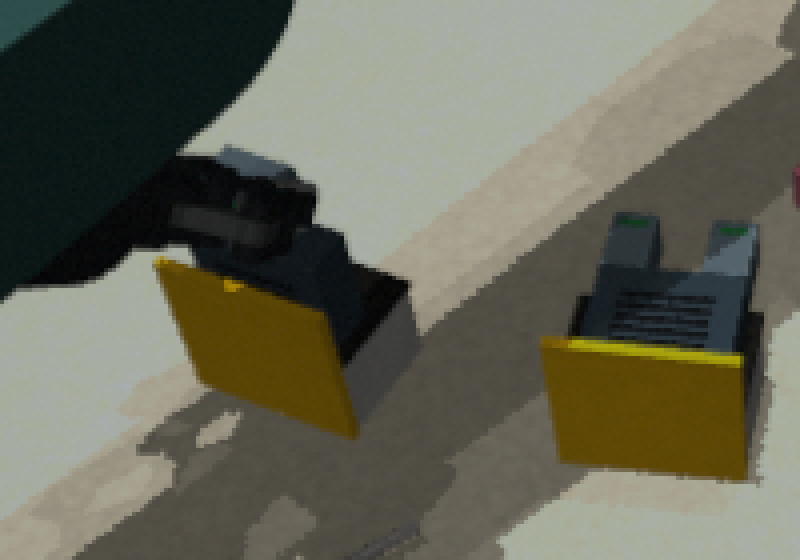

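```bash
python3 -m jog '{"rot":[[0,-0.8,0],[0,-0.8,0]],"slide":[[0,0,0],[0,0,0]],"grip":[1,1]}'
python3 -m jog '{"rot":[[0,0,0],[0,0,0],[0,0,0],[0,0,0],[0,0,0]],"slide":[[0,0,0],[0,0,0],[0,0,0],[0,0,0],[0,0,0]],"grip":[0.05,-0.1,-0.2,-0.3,-0.4]}'
python3 - <<'E'
from cell import ctrl
import cv2,numpy as np
s=ctrl.read_state();print(np.round(s['joint_pos'],1),s['ee_pos'],s['orientation'],s['ft_force'],s['width'])
p,d=ctrl.grab_frame("wrist"); cv2.imwrite(f"pics/wrist7.png",p[:,:,::-1])
for n,r in [("side",(100,240,250,450))]:
  p,d=ctrl.grab_frame(n); cv2.imwrite(f"pics/{n}7.png",cv2.resize(p[r[0]:r[1],r[2]:r[3],::-1],(800,560),interpolation=3))
E
```

```text
clock: 5.85
ee_pos: [0.6324, -0.2683, 0.1314]
orientation: [-136.6, 0.8, -94.1]
ft_force: [-1.4, 1.6, 6.8]
width: 0.035
clock: 6.35
ee_pos: [0.6323, -0.2683, 0.1312]
orientation: [-136.6, 0.8, -94.1]
ft_force: [0.1, -0.3, -0.5]
width: 0.0598
[-20.7  37.3  62.6 -13.9 124.9  69.8] [ 0.63233467 -0.26832965  0.13117107] [-136.614666      0.83654083  -94.11198288] [ 0.14919065 -0.26898879 -0.50774005] 0.05981695505868571
```

View pics/wrist7.png

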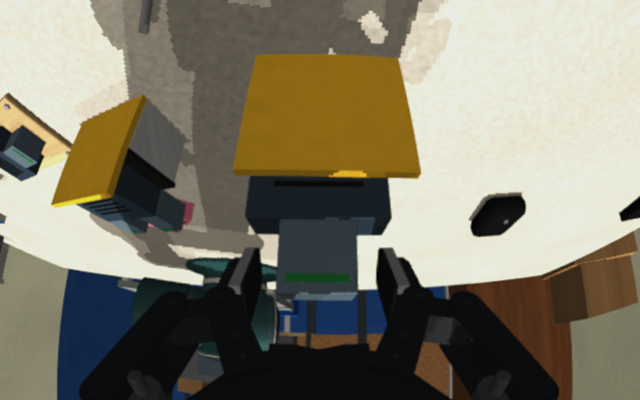

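View pics/side7.png

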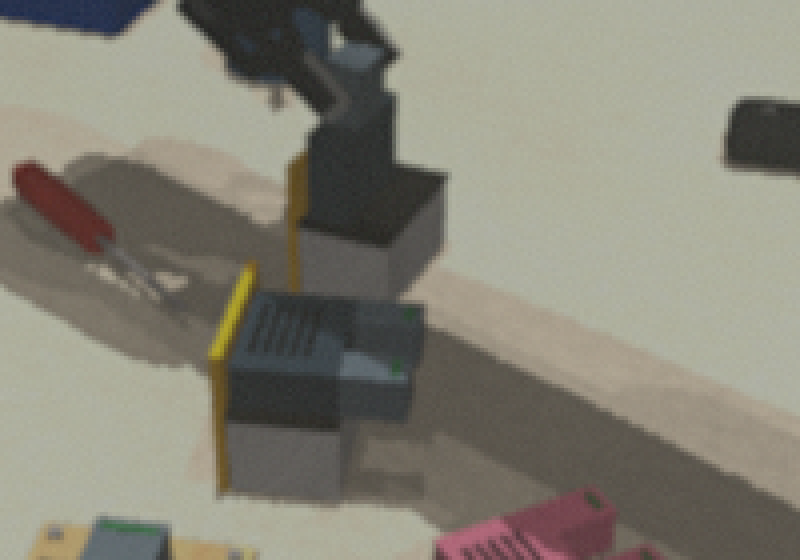

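The module stands released between the open pads (nose at 318,258, clear of both). Retreat along the tool axis.

```bash
python3 -m jog '{"rot":[[0,0,0],[0,0,0],[0,0,0],[0,0,0],[0,0,0]],"slide":[[8,-0.5,8],[20,-1,20],[35,-2,36],[50,-3,52],[65,-4,68]],"grip":[-0.4,-0.4,-0.4,-0.4,-0.4]}'
python3 -m jog '{"rot":[[0,0,0],[0,0,0],[0,0,0],[0,0,0],[0,0,0]],"slide":[[20,-1,20],[35,-2,40],[40,-3,60],[40,-3,80],[40,-3,80]],"grip":[-0.4,-0.4,-0.4,-0.4,-0.4]}'
python3 - <<'E'
from cell import ctrl
import cv2,numpy as np
s=ctrl.read_state();print(s['ee_pos'],s['orientation'],s['ft_force'],s['width'])
cal=ctrl.get_calibration("wrist");p,d=ctrl.grab_frame("wrist"); cv2.imwrite(f"pics/wrist8.png",p[:,:,::-1])
for n,r in [("side",(100,240,250,450)),("scene",(130,270,100,300))]:
  p,d=ctrl.grab_frame(n); cv2.imwrite(f"pics/{n}8.png",cv2.resize(p[r[0]:r[1],r[2]:r[3],::-1],(800,560),interpolation=3)); np.savez(f"/tmp/{n}8.npz",p=p,d=d,**ctrl.get_calibration(n))
  from h import *
  f=load(n+"8"); c=cloud(f).reshape(-1,3); m=(c[:,2]>.095)&(c[:,2]<.15)&(abs(c[:,0]-.63)<.06)&(abs(c[:,1]+.268)<.06); q=c[m]
  print(n,len(q),q[:,2].max(),[(round(a,3),q[(q[:,2]>a)&(q[:,2]<a+.01),:2].mean(0).round(4).tolist()) for a in (.095,.105,.115,.125)], q[q[:,2]>.128].mean(0) )
E
```

```text
clock: 6.95
ee_pos: [0.6979, -0.2723, 0.1998]
orientation: [-136.6, 0.8, -94.1]
ft_force: [-0.1, -0.2, 0.1]
width: 0.06
clock: 7.45
ee_pos: [0.7382, -0.2752, 0.2826]
orientation: [-136.4, 0.8, -94.1]
ft_force: [-0.2, -0.4, 1.0]
width: 0.0598
[ 0.7382422  -0.27522055  0.28257977] [-136.39744994    0.77924185  -94.10059189] [-0.19326129 -0.42740073  1.02654738] 0.05983892798685544
side 461 0.14470296001754646 [(0.095, [0.6234, -0.2529]), (0.105, [0.6269, -0.2532]), (0.115, [0.625, -0.2587]), (0.125, [0.625, -0.2594])] [ 0.62683489 -0.2635836   0.13824607]
scene 826 0.14105289741015198 [(0.095, [0.6382, -0.2579]), (0.105, [0.6391, -0.261]), (0.115, [0.6395, -0.2606]), (0.125, [0.6401, -0.2615])] [ 0.63464329 -0.2659832   0.13653722]
```

View pics/wrist8.png

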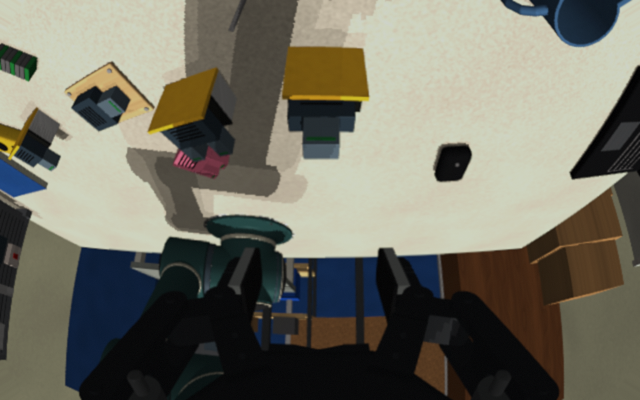

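View pics/side8.png

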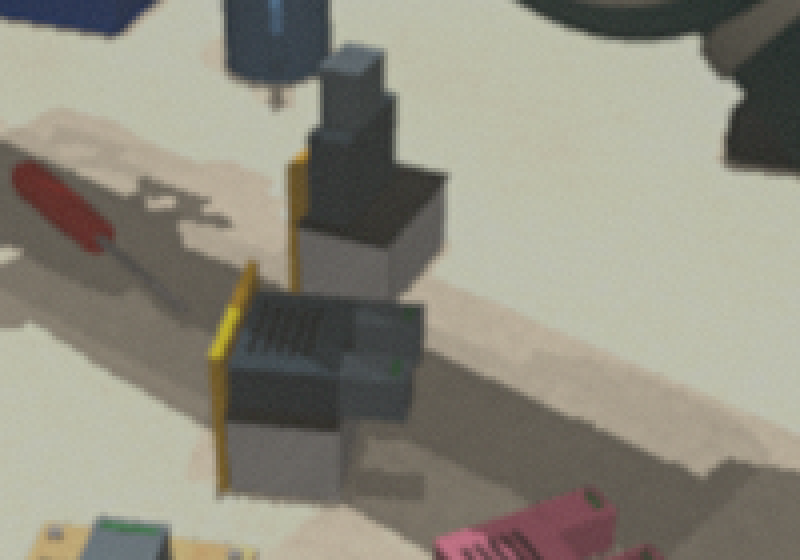

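View pics/scene8.png

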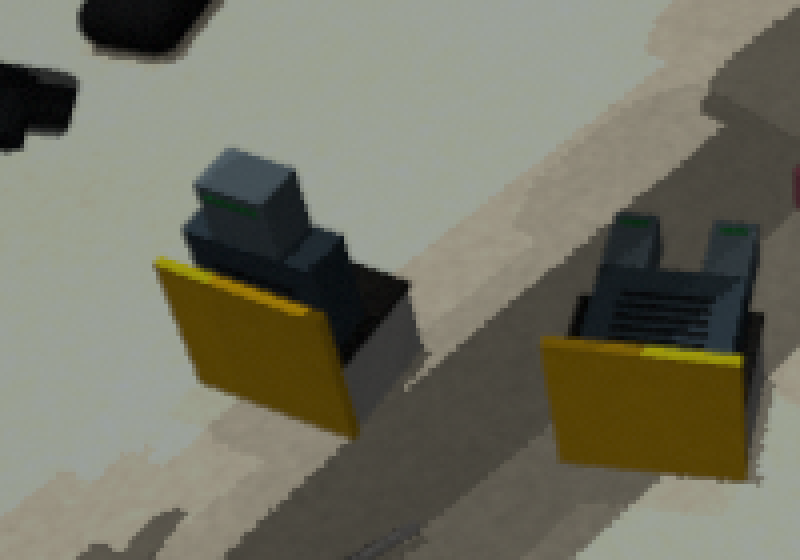

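```bash
python3 - <<'E'
from h import *
for n in ["scene8","side8"]:
    f=load(n);c=cloud(f)
    # normals by cross product, smoothed
    import cv2
    cs=cv2.GaussianBlur(c.astype(np.float32),(3,3),0)
    q=c.reshape(-1,3)
    s=(q[:,0]-.603)*.9976-(q[:,1]+.266)*.0698; y=(q[:,0]-.603)*.0698+(q[:,1]+.266)*.9976; z=q[:,2]
    if n=="scene8": m=(abs(y)<.012)&(z>.090)&(z<.134)&(s>.015)&(s<.06)
    else: m=(abs(y)<.012)&(z>.06)&(z<.134)&(s>-.01)&(s<.03)
    for k in range(4):
        p=np.polyfit(z[m],s[m],1); r=s-np.polyval(p,z); m=m&(abs(r)<.003)
    print(n,m.sum(),"slope rad",p[0],"s at z=.1",np.polyval(p,.1))
E
python3 - <<'E'
import cv2
from cell import ctrl
p,d=ctrl.grab_frame("side"); cv2.imwrite("pics/c9.png",cv2.resize(p[105:175,310:380,::-1],(600,600),interpolation=3))
import numpy as np; np.savez("/tmp/side9.npz",p=p,d=d,**ctrl.get_calibration("side"))
from h import *
f=load("side9");K,R,t=f['K'],f['R'],f['t']
def pr(s,y,z):
    X=np.array([.603+.9976*s+.0698*y,-.266-.0698*s+.9976*y,z]);q=K@(R@X+t);q=q[:2]/q[2];return ((q-[310,105]+.5)*600/70).round(0)
for a in [(.014,.035,.05),(.014,.035,.105),(.014,.018,.105),(.014,.018,.14),(.014,-.018,.14),(.040,.018,.14)]: print(a,pr(*a))
E
```

```text
scene8 177 slope rad 0.012382102690166543 s at z=.1 0.04134336285026393
side8 120 slope rad 0.005125083149044266 s at z=.1 0.013876991643028589
(0.014, 0.035, 0.05) [229. 454.]
(0.014, 0.035, 0.105) [228. 274.]
(0.014, 0.018, 0.105) [255. 246.]
(0.014, 0.018, 0.14) [255. 125.]
(0.014, -0.018, 0.14) [312.  69.]
(0.04, 0.018, 0.14) [165. 107.]
```

View pics/c9.png

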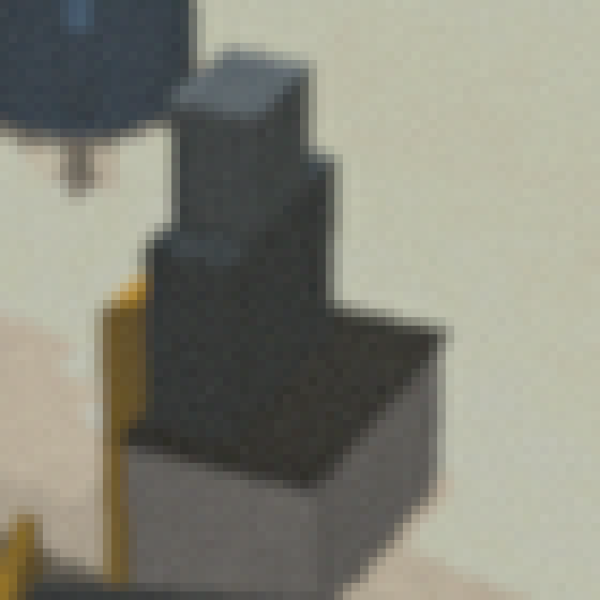

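Both face fits give a lean of about 0.01 rad. The visible edges match a model standing upright on the deck, and the robot is clear.

```bash
python3 -c "
from cell import ctrl
print(ctrl.sign_off())"
```

```text
the job is handed in; nothing more can be done
None
```

The T-outline module now stands upright on its back edge on its own stand, nose up. I handed the job in at about 8 s of the 45 s; no verdict is reported.

**What I did:** I gripped the module by the sides of its nose with the tool tilted forward. I then turned it 90° while holding the back edge about 1–3 mm above the deck and drawing it clear of the fence. I set it down, opened the gripper and backed off along the tool axis.

**Last checks:**
- **Upright:** face fits from the scene and side cameras put the lean at about 0.012 and 0.005 rad, against a limit of 0.12.
- **Position:** the lower part of the module sits at about x 14–41 mm in the stand's frame, near the middle line. Its top is at about 0.14 m.
- **Other modules:** the fork module looks unmoved in the final pictures. The corner module was never approached, but I did not measure either one again.
- **Forces:** the highest reading was about 14 N, at touchdown. The robot was clear at the end, with readings near 0.

**Disagreements:** the module touched down about 2 mm lower than I had calculated, and the cameras differed by 2–4 mm on the nose position. Neither affected the result.

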